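# Wind open the rivet-set tray and kit two sets into the parts bin

## Task

Wind the crank clockwise (seen from above) two full turns until the clear cover of the green pocket tray is fully open; work the cover only by its crank, do not push it. Then pluck the copper rivet set and the blue rivet set out of their pockets and lay them gently, not dropped, into the galvanized parts bin, one lying flat in each of its two compartments, either way round. Leave the cover open, the other two sets in their pockets, and everything else on the bench where it is.

Things in the scene. Friction and masses are not known exactly. Their poses are not given: they have to be found in the camera images.
- tray: fixed green pocket tray, 140 mm (x) by 240 mm (y); origin underside centre, on the bench. Four pockets along its x, at y = -78, -26, 26, 78 mm: 112 mm long, 28 wide, floor 6 mm, rim 20 mm high. A finger channel, x -25 to 25 mm, floor 6 mm high, crosses all pockets for fingers beside a set. Side rails 40 mm high at y = +-120 to 130 mm, x -72 to 215 mm, carry the cover
- cover: clear panel with yellow rim, 146 x 238 mm, underside 34 mm and top 41 mm above the bench, over the pockets when shut. Axes as the tray; origin on the bench under the panel centre. Two clockwise crank turns slide it 140 mm to tray +x (away from the robot), clear of the pockets
- crank (a joint): crank angle in rad: 0 at the start (cover shut), grows clockwise seen from above, stop at 12.57 (two full turns, cover fully open). Stiff: about 3 N at the knob; stays where left
- crank_hub: grey round gearbox, 52 mm across, 40 mm high, beside one side rail (left or right: tray y = +-178 mm, x = 0). Origin: underside centre, on the upright crank axis. The steel crank arm above it, 41 to 52 mm high, sweeps a circle; the hub's x axis points to where the knob stands at crank angle 0
- idler: the same grey gearbox without a crank, at the tray's other side, 40 mm high; origin underside centre
- crank_knob (a point): point to grip on the black crank knob: upright, 24 mm diameter, 40 mm tall (52 to 92 mm above the bench), turning freely on its pin, on a 40 mm radius about the crank axis. The point lies on its axis, 80 mm above the bench
- copper_set: copper-coloured rivet set: square bar 22 x 22 mm and 70 mm long with a round tapered nose 30 mm long towards its +x; 100 mm in all, lying along its x (from -43 to 57 mm). Origin: underside, under its centre of mass; 0.25 kg or so. Starts in a pocket of the tray, any of the four, its top 28 mm above the bench
- blue_set: blue rivet set: square bar 22 x 22 mm and 70 mm long with a round tapered nose 30 mm long towards its +x; 100 mm in all, lying along its x (from -43 to 57 mm). Origin: underside, under its centre of mass; 0.25 kg or so. Starts in a pocket of the tray, any of the four, its top 28 mm above the bench
- steel_set: bright steel (stays in its pocket) rivet set: square bar 22 x 22 mm and 70 mm long with a round tapered nose 30 mm long towards its +x; 100 mm in all, lying along its x (from -43 to 57 mm). Origin: underside, under its centre of mass; 0.25 kg or so. Starts in a pocket of the tray, any of the four, its top 28 mm above the bench
- black_set: black (stays in its pocket) rivet set: square bar 22 x 22 mm and 70 mm long with a round tapered nose 30 mm long towards its +x; 100 mm in all, lying along its x (from -43 to 57 mm). Origin: underside, under its centre of mass; 0.25 kg or so. Starts in a pocket of the tray, any of the four, its top 28 mm above the bench
- bin: fixed galvanized open parts bin, 138 mm (its x) x 168 mm (its y), 45 mm high, walls and floor 4 mm. Origin: underside centre. A divider along its x at y = 0 makes two compartments, each 130 mm long and 78 mm wide, centred at y = +41 and -41 mm
- mallet: red rubber mallet lying in front of the bin, 270 mm long, head 100 mm wide and 60 mm high; leave alone; origin on the bench under the handle, head 70 mm along its +x
- cup: dented aluminium cup of mixed rivets, 74 mm across, 80 mm high, behind the bin; leave alone; origin underside centre
- bucking_bar: dark steel bucking bar 100 x 40 x 30 mm in front of the tray; leave alone; origin underside centre
- oil_bottle: white oil bottle 60 mm across, 150 mm high, far left; leave alone; origin underside centre
- rivet_jar: glass jar 70 mm across, 90 mm high, far right; leave alone; origin underside centre
- screwdriver: screwdriver 200 mm long lying near right; leave alone; origin under its middle
- wrench: wrench 180 mm long lying near left; leave alone; origin under its middle

How it is judged:
By the outcome, as a careful person would: the job done as asked, in the order asked, and still so for the second after the job is handed in, with the robot touching nothing.
It also fails if it takes over 67 s, if anything falls off the work surface, if the arm or the gripper's body presses on something with over 40 N, if the wrist force passes 120 N, or if a joint passes its speed limit or range.

## Robot

A 6-joint arm with a two-finger parallel gripper is mounted at the origin on the work surface. World frame = base frame: x ahead of the robot, y to its left, z up, the work surface at z = 0. Lengths are in m, angles in degrees, forces in N, time in s.
With the tool pointing down it reaches from about 0.25 to 0.725 m from the base axis. Payload 9.7 kg.
Tool frame: the origin (TCP) lies at the very end of the fingers, on their centre line; the grasp point (between the pads) lies 19 mm behind it; z points along the fingers, y is the line along which they close (so a half turn about z gives the same grasp; the last joint's range is limited). The gripper opens to 85 mm and grips with 20 to 120 N. Pads are 22 mm wide; open, the fingers measure 114 mm over their backs; the gripper's body (76 mm by 85 mm) begins 54 mm behind the grasp point. The pads swing forward as they close: fully open they stand 13 mm farther back than shut.
Start: joints at [76.547, 4.979, 10.078, 95.1, 0, 90], TCP at [0.128, 0.535, 0.231] pointing down, gripper open.
Joint ranges: [-179.16, 179.16], [-48.56, 103.87], [-65.8, 70.77], [-126.05, 130.52], [-82.76, 87.17], [-180, 180]. Speed limits (degrees/s): [127.2, 127.2, 147.25, 180, 180, 180].

## Interface

Orientations are given as [roll, pitch, yaw] about the fixed x, y, z axes, in that order (R = Rz(yaw) Ry(pitch) Rx(roll)).
In Python, from bench import arm, imaging gives the robot as it stands. Calls block until the motion is done:
- arm.goto(position, orientation): joint-space move of the TCP to a pose.
- arm.move_linear(position, rotation=None, vel=0.15, stop_force=None): straight line of the TCP; rotation=None keeps the orientation; vel is the mean speed in m/s. With stop_force (N) it stops when the force on the tool has changed by that much, and returns True; else False.
- arm.movej(angles): joint-space move.
- arm.command_gripper(opening): finger opening in m; the grip force is fixed at half the most; returns when the fingers have stopped.
- arm.hold(seconds).
- arm.ik(position, orientation): joint angles nearest the present ones, or None.
- imaging.get_image(name): name is "scene" or "top" or "wrist"; returns (picture, depth): 420x560x3 uint8, red, green, blue; 420x560 float32, m along the optical axis (not along the pixel's ray), 0 where there is no reading.
- imaging.camera_info(name): a dict with "fov_y" (degrees; the focal length in pixels is half the picture's height over the tangent of half this angle, whatever the lens; pixels are square), "cx", "cy" (the principal point, pixels), "xyz" and "orientation" of the camera in the world. Camera axes: x right, y down, z forward; pixel columns grow to the right and rows downward; lengths in m; the calibration is good to about 2 mm. A picture is of the moment at which its call begins: read the wrist's pose just before it. camera_info takes no time and is no camera call; for the wrist camera it gives the pose at the moment of the call.
A pose or a line that the arm cannot do raises arm.IKError and nothing moves.
- arm.sign_off(): hands the job in; it is judged then, once.
Readings, each from a call of its own:
- arm.current_clock(): time.
- arm.current_qpos(): joint angles.
- arm.current_joint_velocities(): joint speeds.
- arm.current_joint_efforts(): joint torques, N m.
- arm.current_tool_pos(): TCP position.
- arm.current_tcp_rot(): TCP orientation.
- arm.current_contact_force(): force on the tool from outside, world axes, zero at the start.
- arm.current_wrist_torque(): the same for the moment, N m.
- arm.current_opening(): finger opening in m.
- arm.current_finger_force(): force on a finger pad.
Only numpy, scipy, OpenCV 4.12 (cv2) and the standard library are available. Lean on these libraries where they do the work, as an engineer would, in place of code of your own. Each camera call takes 0.05 s, during which the arm holds its last target. There are 200 camera calls.

## Working session

There is one attempt and no reset: what is moved stays moved. The work goes in short steps, each a Python script; the robot and the scene stay as the last script left them, time stands still between calls to the robot, and variables do not carry over. Pictures are saved under pics/ and viewed, at most 10 in all, crops included, and the job is handed in when it is done.

```bash
ls; mkdir -p pics; python3 - <<'E'
from bench import arm, imaging
import cv2,numpy as np
for n in ("top","scene"):
    im,d=imaging.get_image(n); np.savez(f"pics/{n}.npz",im=im,d=d)
    cv2.imwrite(f"pics/{n}0.png",cv2.resize(im[...,::-1],(784,588),interpolation=cv2.INTER_AREA) if 0 else im[...,::-1]); print(n,imaging.camera_info(n),(d>0).mean())
print(imaging.camera_info("wrist"),arm.current_tcp_rot(),arm.current_clock())
E
```

```text
pics
top {'fov_y': 57.05247076053228, 'cx': 277.3403386612539, 'cy': 212.3862011029149, 'xyz': array([ 0.35898408, -0.01946914,  1.12291153]), 'orientation': array([-172.61037899,    1.15553899,  -88.3912693 ])} 0.9957738095238096
scene {'fov_y': 43.61752054933231, 'cx': 277.3587851542803, 'cy': 208.27684352269654, 'xyz': array([1.10459253, 0.74016736, 1.05595285]), 'orientation': array([-136.02946411,    0.93080027,  139.39969714])} 0.9959141156462585
{'fov_y': 69.14202147753812, 'cx': 281.42161479496576, 'cy': 204.72617770331843, 'xyz': array([0.05667042, 0.55314453, 0.3735023 ]), 'orientation': array([1.63411079e+02, 5.10331446e-02, 7.65438323e+01])} [-1.79931039e+02 -1.45860713e-03  1.66547402e+02] 0.1
```

View pics/top0.png

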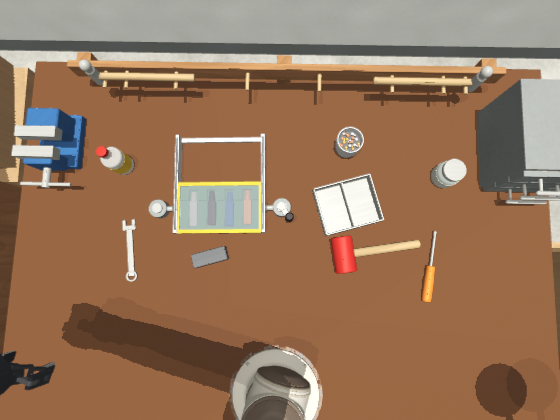

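View pics/scene0.png

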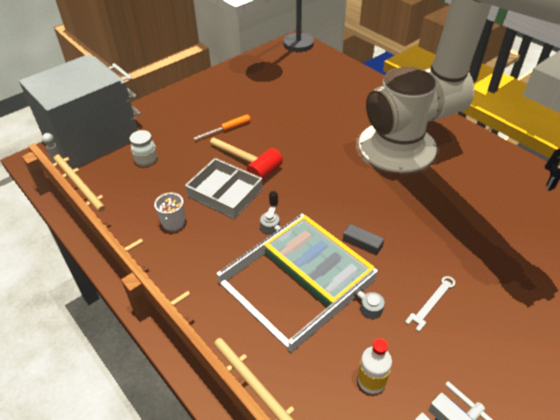

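The top view shows the tray at about (220,207). Its sets from left to right are steel (193), black (211), blue (229) and copper (248), with the noses up and away from the robot. The crank hub is at (281,207) with its knob at (289,217), and the rotated bin is at (348,205). The scene view agrees. Next I'll get a coarse 3D fix from these two views.

```bash
cat > h.py <<'E'
import numpy as np, cv2
from scipy.spatial.transform import Rotation as R
from bench import arm, imaging
def grab(n):
    c=imaging.camera_info(n); im,d=imaging.get_image(n); return im,d,c
def rays(c,uv):
    f=210/np.tan(np.radians(c["fov_y"]/2)); uv=np.atleast_2d(np.asarray(uv,float))
    v=np.c_[(uv[:,0]-c["cx"])/f,(uv[:,1]-c["cy"])/f,np.ones(len(uv))]
    return v@R.from_euler("xyz",c["orientation"],degrees=True).as_matrix().T
def plane(c,uv,z):
    r=rays(c,uv); o=np.asarray(c["xyz"]); return o+r*((z-o[2])/r[:,2])[:,None]
def cloud(c,d):
    v,u=np.mgrid[:420,:560]; r=rays(c,np.c_[u.ravel(),v.ravel()])
    return (np.asarray(c["xyz"])+r*d.reshape(-1,1)).reshape(420,560,3)
def tri(c1,p1,c2,p2):
    a,b=rays(c1,p1)[0],rays(c2,p2)[0]; o1,o2=np.asarray(c1["xyz"]),np.asarray(c2["xyz"])
    s=np.linalg.lstsq(np.c_[a,-b],o2-o1,rcond=None)[0]; A,B=o1+a*s[0],o2+b*s[1]
    return (A+B)/2,np.linalg.norm(A-B)
def rect(xy):
    (c,s,a)=cv2.minAreaRect(np.float32(xy*1000)); return np.round(c,1),np.round(s,1),round(a,2)
def hsv(im): return cv2.cvtColor(im,cv2.COLOR_RGB2HSV)
E
python3 - <<'E'
from h import *
for n in ("top","scene"):
    z=np.load(f"pics/{n}.npz"); im,d=z["im"],z["d"]; c=imaging.camera_info(n); P=cloud(c,d); H=hsv(im)
    X,Y,Z=P[...,0],P[...,1],P[...,2]
    near=(d>0)&(X>.25)&(X<.75)&(abs(Y)<.5)
    b=near&(abs(Z)<.02); print(n,"bench z",np.median(Z[b]))
    m=near&(abs(H[...,0].astype(int)-29)<5)&(H[...,1]>180)&(H[...,2]>150)&(Z>.02)&(Z<.06)
    v,u=np.nonzero(m); print("rim",m.sum(),np.median(Z[m]),rect(plane(c,np.c_[u,v],.041)[:,:2]))
    m=near&(Z>.03)&(Z<.055)&(Y<-.1)&(H[...,1]<60)
    k,l,s,ce=cv2.connectedComponentsWithStats(m.astype(np.uint8))
    for i in range(1,k):
        if s[i,4]>60:
            v,u=np.nonzero(l==i); print("bin?",s[i,4],np.median(Z[l==i]),rect(plane(c,np.c_[u,v],.045)[:,:2]),ce[i])
    m=near&(Z>.07)&(Z<.1)&(Y<.1)&(Y>-.15)&(X>.3); 
    k,l,s,ce=cv2.connectedComponentsWithStats(m.astype(np.uint8))
    for i in range(1,k):
        if s[i,4]>5: print("knob?",s[i,4],P[l==i].mean(0),ce[i],im[l==i].mean(0))
    m=near&(Z>.033)&(Z<.055)&(Y<.4)
    k,l,s,ce=cv2.connectedComponentsWithStats(m.astype(np.uint8))
    for i in range(1,k):
        if 20<s[i,4]<600: print("hub?",s[i,4],P[l==i].mean(0),ce[i])
E
```

```text
top bench z -9.968667525428465e-05
rim 0 nan (array([0., 0.]), array([0., 0.]), 0.0)
bin? 67 0.04355560497805566 (array([ 682.8, -179.5]), array([67.8, 31.1]), 62.56) [343.32835821 151.68656716]
bin? 109 0.044211422121588795 (array([ 611.4, -452.9]), array([69.1, 39.3]), 28.05) [439.27522936 177.47706422]
bin? 498 0.042159883749146476 (array([ 527. , -191.7]), array([138.2, 169.4]), 16.55) [350.31927711 203.24899598]
knob? 62 [ 0.48168527 -0.02666368  0.08943788] [289.03225806 216.62903226] [76.0483871  70.5483871  69.96774194]
hub? 65 [ 0.67817196 -0.18018393  0.04343971] [344.10769231 151.83076923]
hub? 102 [ 0.60921585 -0.44902295  0.04463488] [439.56862745 177.49019608]
hub? 482 [ 0.53019195 -0.19522945  0.04180644] [349.06846473 203.18879668]
hub? 192 [ 0.51489104 -0.00452954  0.04140685] [281.328125   206.78645833]
hub? 186 [0.50269849 0.34937265 0.0367414 ] [157.41935484 208.15053763]
hub? 203 [ 0.38230558 -0.15907106  0.04696711] [335.99507389 255.44334975]
hub? 252 [ 0.39303016 -0.22472542  0.04181389] [359.48015873 252.23809524]
scene bench z 0.0013724808747750394
rim 548 0
[... 203 characters left out ...]
4745665241 (array([ 532.5, -184.4]), array([152.8, 178.5]), 16.57) [223.19013237 182.79422383]
bin? 167 0.04368507590854298 (array([ 714.7, -165.1]), array([44.7, 66.2]), 68.43) [172.43113772 220.05988024]
knob? 85 [ 0.48773104 -0.02077482  0.08574271] [273.14117647 196.50588235] [55.29411765 39.84705882 33.14117647]
hub? 137 [ 0.63272701 -0.44501417  0.04394621] [144.88321168 154.35036496]
hub? 106 [ 0.40374911 -0.25201656  0.03698523] [245.09433962 154.38679245]
hub? 243 [ 0.51638837 -0.00155031  0.04230643] [269.93004115 217.11111111]
hub? 160 [ 0.7151651  -0.16448468  0.04398694] [172.5     219.30625]
hub? 314 [0.50743128 0.35467283 0.03748144] [372.87898089 301.79299363]
  return _methods._mean(a, axis=axis, dtype=dtype,
  ret = ret.dtype.type(ret / rcount)
```

```bash
python3 - <<'E'
from h import *
for i,p in enumerate([[.50,.10,.27],[.50,-.08,.27]]):
    arm.goto(p,[180,0,-178]); im,d,c=grab("wrist")
    np.savez(f"pics/w{i}.npz",im=im,d=d,c=np.array(c,dtype=object)); cv2.imwrite(f"pics/w{i}.png",im[...,::-1]); print(c,arm.current_qpos(),arm.current_clock())
E
```

```text
{'fov_y': 69.14202147753812, 'cx': 281.42161479496576, 'cy': 204.72617770331843, 'xyz': array([0.4266775 , 0.09938693, 0.41278052]), 'orientation': array([ 1.63413613e+02, -2.55577646e-02,  9.20407652e+01])} [1.13872296e+01 5.09255851e-01 9.77400345e+00 9.92676730e+01
 7.78234031e-03 9.33009023e+00] 2.2083
{'fov_y': 69.14202147753812, 'cx': 281.42161479496576, 'cy': 204.72617770331843, 'xyz': array([ 0.42683466, -0.08082829,  0.41283323]), 'orientation': array([ 1.63403813e+02, -3.71966040e-02,  9.19781877e+01])} [-8.99639107e+00  2.26459816e-02  9.29115959e+00  9.92687790e+01
  1.69698022e-02 -1.10404299e+01] 3.0083
```

View pics/w0.png

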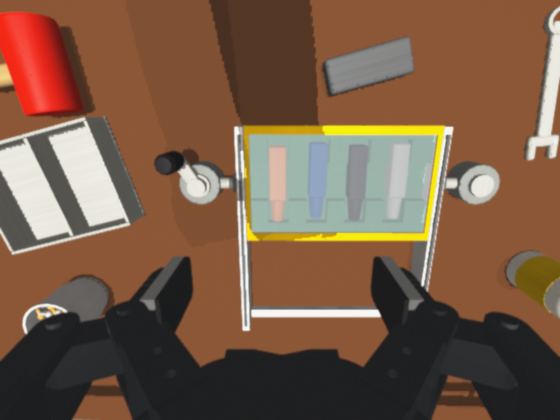

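View pics/w1.png

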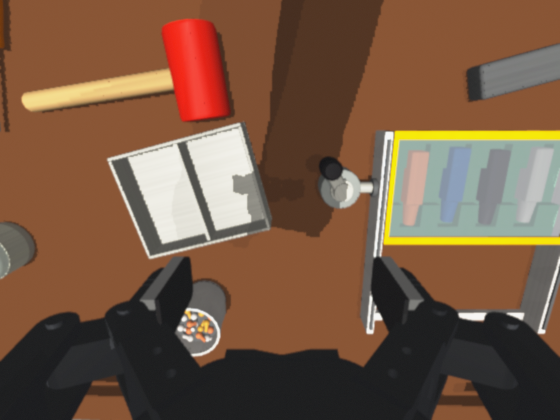

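Both wrist views are clear. In w0 the knob top is near (168,163), the rim spans (245-443, 126-240), and the bin is on the left. In w1 the knob is near (331,168), and the bin corners are (110,160), (242,125), (270,228) and (150,257).

```bash
python3 - <<'E'
from h import *
K={}
for n in (0,1):
    z=np.load(f"pics/w{n}.npz",allow_pickle=True); im,d,c=z["im"],z["d"],z["c"].item(); P=cloud(c,d); H=hsv(im)
    X,Y,Z=P[...,0],P[...,1],P[...,2]; near=(d>0)&(X>.3)&(X<.75)
    b=near&(abs(Z)<.01); print(n,"bench",np.median(Z[b]))
    m=(abs(H[...,0].astype(int)-29)<5)&(H[...,1]>150)&(H[...,2]>120)&(np.arange(420)[:,None]<260)&(np.hypot(X-.5,Y-.17)<.2)
    v,u=np.nonzero(m); print("rim",np.median(Z[m&(d>0)]),rect(plane(c,np.c_[u,v],.041)[:,:2]))
    k=near&(np.hypot(X-.484,Y+.024)<.03)&(Z>.085)
    v,u=np.nonzero(k); (cc,r)=cv2.minEnclosingCircle(np.float32(np.c_[u,v])); K[n]=(c,cc); print("knob",k.sum(),np.median(Z[k]),cc,r,plane(c,cc,.092),np.median(P[k],0))
    for nm,q in (("hub",(.515,-.003)),("idler",(.503,.35))):
        g=near&(np.hypot(X-q[0],Y-q[1])<.035)&(Z>.033)&(Z<.0425 if nm=="hub" else Z<.045)
        if g.sum(): v,u=np.nonzero(g); cc,r=cv2.minEnclosingCircle(np.float32(plane(c,np.c_[u,v],.04)[:,:2]*1000)); print(nm,g.sum(),np.median(Z[g]),cc,r)
    g=near&(Z>.038)&(Z<.052)&(np.hypot(X-.53,Y+.19)<.13)&(H[...,1]<90)&(Y<-.06)
    v,u=np.nonzero(g); print("bin",g.sum(),np.median(Z[g]),rect(plane(c,np.c_[u,v],.045)[:,:2]))
p,e=tri(*K[0],*K[1]); print("knob tri",p,e)
E
```

```text
0 bench 0.0002772721044554116
rim 0.04121102162967888 (array([510.5, 176. ]), array([145.6, 237.1]), 2.04)
knob 375 0.09144108616459373 (164.56195068359375, 164.2964630126953) 11.448948860168457 [[ 0.48200152 -0.02202716  0.092     ]] [ 0.48163554 -0.02190136  0.09144109]
hub 726 0.034338316183759626 (514.4166870117188, 0.24389715492725372) 25.28854751586914
idler 1185 0.03482416758911333 (501.9523620605469, 349.0728454589844) 25.41185188293457
bin 2065 0.043738934394804474 (array([ 526.4, -187.2]), array([137.4, 172. ]), 16.53)
1 bench 0.000247334447095765
rim 0.04124138540140215 (array([509.7, 173.4]), array([144.3, 232.9]), 1.98)
knob 18130 0.34058446065819414 (442.0, 290.0) 174.15521240234375 [[0.62240623 0.11878169 0.092     ]] [ 0.48681338 -0.02355701  0.34058446]
hub 680 0.03425234616830297 (514.2617797851562, -3.5760600566864014) 25.44228172302246
bin 2300 0.04425781319360153 (array([ 526.9, -189.2]), array([137.5, 168.5]), 16.48)
knob tri [0.48560112 0.02321153 0.2566229 ] 0.06906627006226115
```

```bash
python3 - <<'E'
from h import *
K={}
for n in (0,1):
    z=np.load(f"pics/w{n}.npz",allow_pickle=True); im,d,c=z["im"],z["d"],z["c"].item(); P=cloud(c,d)
    k=(np.hypot(P[...,0]-.484,P[...,1]+.024)<.03)&(P[...,2]>.085)&(P[...,2]<.1)
    v,u=np.nonzero(k); cc,r=cv2.minEnclosingCircle(np.float32(np.c_[u,v])); K[n]=(c,cc); print(k.sum(),r,plane(c,cc,.092))
p,e=tri(*K[0],*K[1]); print("tri",p,e)
if np.hypot(*(p[:2]-[.482,-.023]))<.005 and abs(p[2]-.092)<.006:
    O=[180,0,-178]; arm.goto([p[0],p[1],.13],O)
    print(arm.move_linear([p[0],p[1],.061],stop_force=15), arm.current_tool_pos())
    f0=arm.current_contact_force(); arm.command_gripper(0.0)
    print(f0,arm.current_contact_force(),arm.current_opening(),arm.current_finger_force(),arm.current_clock())
E
```

```text
375 11.448948860168457 [[ 0.48200152 -0.02202716  0.092     ]]
367 10.869624137878418 [[ 0.48153537 -0.0252908   0.092     ]]
tri [ 0.48278502 -0.02425685  0.08607154] 0.0004709599892496143
False [ 0.48361824 -0.02453356  0.06233481]
[ 0.61043271 -0.90329119 -0.41051413] [-1.61386606 -1.88803651  6.00833785] 0.021860567167470597 58.611335362511454 4.8667
```

```bash
cat > crank.py <<'E'
from h import *
def crank(c,a0,a1,n,vel=.08,log=3):
    """orbit the gripped knob about c (clockwise: angle falls from a0 to a1); radial force re-centres the path"""
    c=np.array(c,float)
    for i,a in enumerate(np.linspace(a0,a1,n+1)[1:]):
        u=np.array([np.cos(a),np.sin(a)])
        hit=arm.move_linear([*(c+.040*u),.061],vel=vel,stop_force=60)
        F=arm.current_contact_force(); fr=F[:2]@u; ft=F[:2]@np.array([u[1],-u[0]])
        c+=u*np.clip(fr*2e-5,-4e-4,4e-4)
        t=arm.current_tool_pos()
        if i%log==0: print(round(np.degrees(a)),"fr %.1f ft %.1f fz %.1f"%(fr,ft,F[2]),np.round(c*1e3,1),np.round(t*1e3,1),round(arm.current_clock(),2))
        if hit: print("HIT",F); break
    return c,a
E
python3 - <<'E'
from crank import *
c=[.5165,-.0025]; a=np.arctan2(-.02426+.0025,.48279-.5165)
print(np.degrees(a)); print(crank(c,a,a-np.pi/2,6,log=1))
E
```

```text
-147.15752337486924
-162 fr 1.4 ft 1.4 fz 6.6 [516.5  -2.5] [478.5 -14.4  61.5] 5.15
-177 fr -0.0 ft 2.0 fz 5.8 [516.5  -2.5] [477.   -4.1  61.5] 5.43
-192 fr -0.3 ft 2.0 fz 5.7 [516.5  -2.5] [478.1   6.2  61.5] 5.72
-207 fr -2.2 ft 2.0 fz 3.9 [516.5  -2.5] [481.9  15.9  61.5] 6.0
-222 fr -3.4 ft 1.6 fz 5.4 [516.6  -2.6] [488.   24.3  61.5] 6.28
-237 fr -4.3 ft 3.3 fz 4.9 [516.6  -2.6] [496.1  30.8  61.5] 6.57
(array([ 0.51661613, -0.00264787]), np.float64(-4.1391796287668825))
```

```bash
python3 - <<'E'
from crank import *
a0=-4.13918; S=np.radians(-147.16)-4*np.pi
c,a=crank([.51662,-.00265],a0,S,42,vel=.1,log=7)
print("open",arm.current_opening(),arm.current_finger_force())
F0=arm.current_contact_force()
for k in range(1,5):  # creep to the stop
    u=np.array([np.cos(a-k*.04),np.sin(a-k*.04)]); h=arm.move_linear([*(c+.04*u),.061],vel=.05,stop_force=12)
    F=arm.current_contact_force(); print(k,h,F-F0,arm.current_tool_pos())
    if h or np.linalg.norm((F-F0)[:2])>10: break
E
```

```text
-252 fr -3.6 ft 3.3 fz 6.3 [516.6  -2.7] [505.5  35.   61.5] 6.83
-357 fr 1.7 ft 2.6 fz 6.9 [516.6  -2.9] [557.   -1.5  61.5] 8.63
-462 fr 1.6 ft 3.9 fz 9.3 [516.7  -3.1] [507.8 -42.4  61.5] 10.44
-567 fr -0.8 ft 2.6 fz 6.6 [516.7  -3.2] [481.7  15.6  61.5] 12.25
-672 fr -0.4 ft 2.0 fz 7.0 [516.7  -3.3] [544.3  25.9  61.5] 14.06
-777 fr 0.1 ft 2.7 fz 8.8 [516.8  -3.3] [538.2 -37.5  61.5] 15.87
open 0.022028052002636928 59.797478153777774
1 False [ 4.06340334 -6.76523554 -2.02750753] [ 0.48337454 -0.02517927  0.06153221]
2 False [  6.58096626 -12.5062772   -5.43578555] [ 0.48323149 -0.02489841  0.06159666]
```

```bash
python3 - <<'E'
from h import *
t=arm.current_tool_pos(); arm.move_linear([.4832,-.0251,.061],vel=.05)
print(arm.current_contact_force()); arm.command_gripper(.06); arm.move_linear([.4832,-.0251,.13],vel=.25); 
for i,p in enumerate([[.50,.13,.25],[.50,.07,.20]]):
    arm.goto(p,[180,0,-178]); im,d,c=grab("wrist")
    np.savez(f"pics/v{i}.npz",im=im,d=d,c=np.array(c,dtype=object)); cv2.imwrite(f"pics/v{i}.png",im[...,::-1]); print(c["xyz"],arm.current_clock())
E
```

```text
[ 1.2044192  -2.61498219  8.14138032]
[0.42676712 0.12834322 0.39139788] 19.9
[0.426332   0.06726335 0.34164006] 20.3583
```

View pics/v1.png

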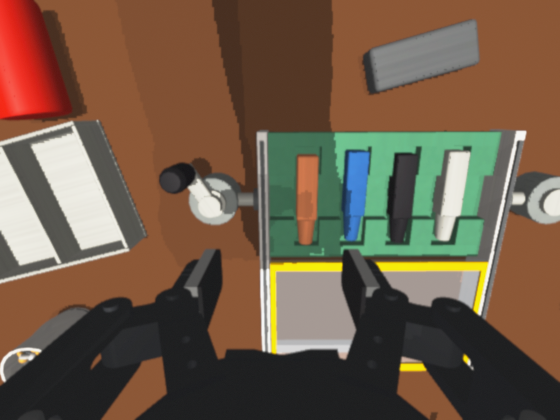

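The cover is fully open. Copper is at about (306,198), blue at (356,195), black at (403,197) and steel at (452,195), with the noses away from the robot. Next I'll measure the two sets.

```bash
python3 - <<'E'
from h import *
T={}
yaw=np.radians(2.04); R2=np.array([[np.cos(yaw),-np.sin(yaw)],[np.sin(yaw),np.cos(yaw)]])
for n in (0,1):
    z=np.load(f"pics/v{n}.npz",allow_pickle=True); im,d,c=z["im"],z["d"],z["c"].item(); P=cloud(c,d); H=hsv(im).astype(int)
    reg=(np.hypot(P[...,0]-.51,P[...,1]-.176)<.17)&(d>0)
    for nm,m in (("copper",((H[...,0]<15)&(H[...,1]>120)&(H[...,2]>90))),("blue",(abs(H[...,0]-112)<12)&(H[...,1]>120)&(H[...,2]>80))):
        m=m&reg&(P[...,2]>.012)&(P[...,2]<.035)
        k,l,s,_=cv2.connectedComponentsWithStats(m.astype(np.uint8)); i=1+np.argmax(s[1:,4]); m=l==i
        top=m&(P[...,2]>.0255); v,u=np.nonzero(top); Q=plane(c,np.c_[u,v],.028)[:,:2]
        loc=(Q-[.5105,.176])@R2
        bar=loc[:,0]<.005
        print(n,nm,s[i],"z top",np.median(P[...,2][top]),"rect",rect(Q[bar]),"local x %.1f %.1f y %.1f %.1f"%(*(np.percentile(loc[:,0],[0,100])*1e3),*(np.percentile(loc[bar][:,1],[1,99])*1e3)))
        # near edge midpoint for triangulation of height: centroid of bar's rear edge rows
        v0=v.min(); e=u[v<=v0+2]; T[nm,n]=(c,(e.mean(),v0))
    loc=(P[...,:2].reshape(-1,2)-[.5105,.176])@R2; Zf=P[...,2].ravel()
    print("channel",[(y,round(float(np.median(Zf[(abs(loc[:,0]*1e3+15)<4)&(abs(loc[:,1]*1e3-y)<2)]))*1e3,1)) for y in range(-128,-4,6)])
    m=(abs(H[...,0]-29)<5)&(H[...,1]>150)&(P[...,0]>.5)&(d>0)&(abs(P[...,2]-.04)<.01); v,u=np.nonzero(m); print("cover rear x",((plane(c,np.c_[u,v],.041)[:,:2]-[.5105,.176])@R2).min(0)*1e3)
    m=(abs(H[...,0]-75)<15)&(H[...,1]>80)&reg&(abs(P[...,2]-.02)<.004); v,u=np.nonzero(m); L=(plane(c,np.c_[u,v],.02)[:,:2]-[.5105,.176])@R2; print("tray top",np.median(P[...,2][m]),np.percentile(L,[.5,99.5],axis=0)*1e3)
for nm in ("copper","blue"): print(nm,"tri rear edge",*tri(*T[nm,0],*T[nm,1]))
E
```

```text
0 copper [ 244  148   20   79 1288] z top 0.02797884256139077 rect (array([491.7,  96.3]), array([52.5, 21.5]), 0.97) local x -47.7 44.8 y -89.3 -67.9
0 blue [ 288  144   18   79 1265] z top 0.028013379157484086 rect (array([487.6, 148.5]), array([56.9, 20.5]), 2.36) local x -52.3 44.8 y -37.1 -16.6
channel [(-128, 41.2), (-122, 39.6), (-116, 5.9), (-110, 6.3), (-104, 6.1), (-98, 329.3), (-92, 308.1), (-86, 306.3), (-80, 27.8), (-74, 278.1), (-68, 26.9), (-62, 6.1), (-56, 6.1), (-50, 6.2), (-44, 6.0), (-38, 9.0), (-32, 28.5), (-26, 28.2), (-20, 28.2), (-14, 280.1), (-8, 6.2)]
cover rear x [  66.56919977 -118.82642553]
tray top 0.020158457726372897 [[ -70.22856164 -118.96119697]
 [  68.59769591  118.89549993]]
1 copper [ 296  155   23   90 1696] z top 0.028040210421121953 rect (array([491.7,  96.2]), array([51.3, 21.7]), 1.81) local x -47.3 46.9 y -89.7 -68.6
1 blue [ 344  151   26   90 1727] z top 0.02800985508904663 rect (array([487.5, 147.9]), array([56.4, 21.9]), 1.49) local x -52.2 43.5 y -38.0 -16.7
channel [(-128, 40.3), (-122, 40.3), (-116, 6.4), (-110, 6.2), (-104, 6.0), (-98, 6.3), (-92, 6.3), (-86, 28.1), (-80, 28.2), (-74, 226.8), (-68, 27.7), (-62, 257.1), (-56, 259.3), (-50, 261.2), (-44, 6.2), (-38, 17.6), (-32, 28.2), (-26, 28.4), (-20, 28.2), (-14, nan), (-8, 6.3)]
cover rear x [  66.01625533 -119.10184586]
tray top 0.0201843754437927 [[ -70.41262731 -118.77685791]
 [  68.31112148  118.99528395]]
copper tri rear edge [0.46654515 0.09567768 0.02197119] 0.0005553069019287866
blue tri rear edge [0.45936877 0.14681687 0.02708243] 0.00016898549598340126
  return _methods._mean(a, axis=axis, dtype=dtype,
  ret = ret.dtype.type(ret / rcount)
```

```bash
cat > pick.py <<'E'
from h import *
def loc2w(o,yaw,p):
    a=np.radians(yaw); return np.array(o)+[p[0]*np.cos(a)-p[1]*np.sin(a),p[0]*np.sin(a)+p[1]*np.cos(a)]
def pick(local):
    p=loc2w([.5105,.176],2.04,local); O=[180,0,-177.96]
    arm.command_gripper(.038); arm.goto([*p,.09],O)
    hit=arm.move_linear([*p,.0095],vel=.08,stop_force=12); z=arm.current_tool_pos()
    arm.command_gripper(0); print("grip",hit,z,arm.current_tool_pos(),arm.current_opening(),arm.current_finger_force(),arm.current_contact_force())
    z=arm.current_tool_pos()[2]; arm.move_linear([*p,.05],vel=.08); arm.move_linear([*p,.15],vel=.25)
    print("lifted",arm.current_opening(),arm.current_contact_force(),arm.current_clock()); return z
def place(local,zg):
    q=loc2w([.5268,-.1888],16.5,local); O=[180,0,-163.5]
    arm.move_linear([*q,.15],O,vel=.25); arm.move_linear([*q,.035],vel=.15)
    hit=arm.move_linear([*q,zg-.0022],vel=.03,stop_force=5); print("down",hit,arm.current_tool_pos(),arm.current_contact_force())
    arm.command_gripper(.036); arm.move_linear([*q,.05],vel=.1); arm.move_linear([*q,.15],vel=.25); print(arm.current_clock())
E
python3 - <<'E'
from pick import *
z=np.load("pics/w1.npz",allow_pickle=True); c=z["c"].item(); P=cloud(c,z["d"]).reshape(-1,3)
for s in (-.041,.041):
    q=loc2w([.5268,-.1888],16.5,(0,s)); m=np.hypot(*(P[:,:2]-q).T)<.015; print("floor",np.median(P[m,2]),arm.ik([*q,.01],[180,0,-163.5]))
zg=pick((-.0045,-.0786)); place((-.007,-.041),zg)
im,d,c=grab("wrist"); cv2.imwrite("pics/p1.png",im[...,::-1])
E
```

```text
floor 0.004119174787143354 [-22.95990331  11.24761708  -7.51978042  71.2326025    0.
 -39.45990331]
floor 0.34009652044891847 [-16.18173384   4.82804483 -14.69022237  70.4817328    0.
 -32.68173384]
grip False [0.50920744 0.09736727 0.01006466] [0.5093535  0.09736326 0.01036958] 0.02068012921035587 59.70382869243622 [-0.48617162 -0.00919525  5.95397116]
lifted 0.020551553692708262 [-0.34796788  0.02211793 -3.12382861] 23.875
down True [ 0.53139166 -0.22997621  0.0083994 ] [-1.28648014  0.06742594  5.64025158]
28.525
```

View pics/p1.png

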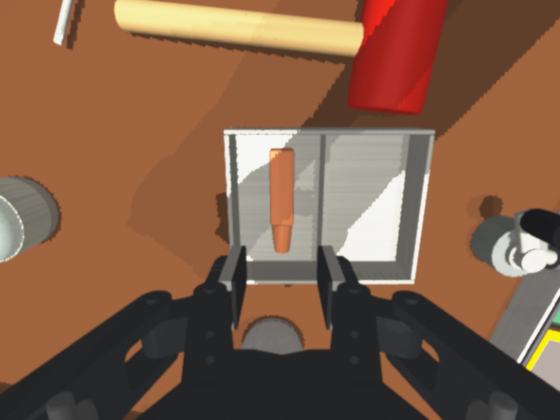

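Copper lies flat in the left compartment at (282,200), and the right compartment, centred near (370,200), is free. Blue goes there.

```bash
python3 - <<'E'
from pick import *
zg=pick((-.0092,-.0270)); place((-.007,.041),zg)
arm.goto([.46,-.05,.30],[180,0,-178])
im,d,c=grab("wrist"); cv2.imwrite("pics/p2.png",im[...,::-1]); print(arm.current_clock())
E
```

```text
grip False [0.50264702 0.14880426 0.01008924] [0.50280648 0.14882885 0.01035866] 0.020558580637258725 59.588168263435364 [-0.81416051 -0.55184329  6.11562173]
lifted 0.020781192181967542 [-0.38295586  0.31382115 -2.47156976] 32.875
down True [ 0.50810102 -0.1514079   0.00839636] [-1.10625281e+00  3.48829407e-03  5.61340421e+00]
37.4083
38.2333
```

View pics/p2.png

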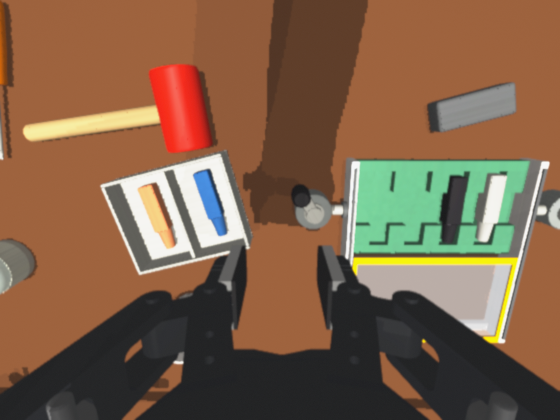

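The picture shows copper at (156,216) and blue at (210,202), each flat in its own compartment. Black and steel are still in their pockets, the cover is open, and the rest of the bench in view is where it was.

```bash
python3 -c "
from bench import arm
print(arm.sign_off())"
```

```text
the job is handed in; nothing more can be done
None
```

Job handed in at about 38 s of the 67 s limit: the cover is cranked fully open, the copper and blue sets each lie flat in their own bin compartment, and the black and steel sets are still in their pockets.

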